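# Build up the stepped print roller on its arbor

## Task

The stepped wooden print roller is being built up on its upright steel arbor, largest ring at the bottom, and that bottom ring is already on. Thread the medium ring onto the arbor until it lies flat on the bottom ring, then thread the small ring on so that it lies flat on the medium one. Leave the spare large ring where it lies on the table.

Things in the scene. Friction and masses are not known exactly. Their poses are not given: they have to be found in the camera images.
- arbor: The upright arbor, fixed to the table: a round brown wooden foot 90 mm across and 15 mm thick, a pale wooden ring 68 mm across and 22 mm thick fixed on it as the bottom step (its flat top is 37 mm above the table), and through their middle a vertical steel rod 10 mm in diameter whose slightly tapered tip is 88 mm above the table. Origin on the rod's axis at table height, z up.
- medium_ring: Loose pale wooden ring of medium size lying flat on the table: outer diameter 56 mm, bore 28 mm, 20 mm thick, about 40 g. Origin at the centre of its underside, z up along the bore.
- small_ring: Loose pale wooden ring, the smallest, lying flat on the table: outer diameter 44 mm, bore 28 mm, 16 mm thick, about 20 g. Origin at the centre of its underside, z up along the bore.
- spare_ring: Spare large pale wooden ring lying flat on the table, the same size as the bottom step already on the arbor: outer diameter 68 mm, bore 28 mm, 22 mm thick, about 70 g. Origin at the centre of its underside, z up along the bore. The three loose rings may lie in any of one another's places.
There are look-alikes about, which are no part of the job. What is shaped like the small_ring but yellow is not meant.

How it is judged (in metres and radians):
On the way, in this order (a step that is already met when the one before it is completed fails the run):
1. the medium ring is threaded on the arbor and lies flat on the bottom ring (horizontal distance between medium_ring and arbor below 0.014 m and z of medium_ring in the frame of arbor between 0.033 and 0.042 m and angle between medium_ring's own z axis and vertical below 0.17 rad), for 0.2 s.
2. the small ring is threaded on the arbor and lies flat on the medium ring (horizontal distance between small_ring and arbor below 0.014 m and z of small_ring in the frame of arbor between 0.053 and 0.062 m and angle between small_ring's own z axis and vertical below 0.17 rad), for 0.2 s.
At the end, for the whole second after the job is handed in: Medium ring on the arbor, within 14 mm of its axis, its underside within 5 mm of the bottom ring's top; small ring on the arbor likewise, its underside within 5 mm of the medium ring's top; both within 10 degrees of level and at rest; the spare large ring still within 30 mm of where it lay (all of step 1 and all of step 2 and linear speed of each of medium_ring, small_ring below 0.02 m/s and distance of spare_ring from where it was at the start of the episode below 0.03 m); the robot touches nothing.
It fails at once if the spare large ring is moved more than 30 mm from where it lay (distance of spare_ring from where it was at the start of the episode above 0.03 m).
It also fails if it takes over 56 s, if anything falls off the work surface, if the arm or the gripper's body presses on something with over 40 N, if the wrist force passes 120 N, or if a joint passes its speed limit or range.

## Robot

A 7-joint arm with a two-finger parallel gripper is mounted at the origin on a cart in front of the work surface, level with it; the furniture and walls round the work are solid. World frame = base frame: x ahead of the robot, y to its left, z up, the work surface at z = 0. Lengths are in mm, angles in rad, forces in N, time in s.
With the tool pointing down it reaches from about 425 to 950 mm from the base axis. Payload 4.7 kg.
Tool frame: the origin (TCP) lies midway between the tips of the shut fingers; the grasp point (between the pads) lies 19 mm behind it; z points along the fingers, y is the line along which they close (so a half turn about z gives the same grasp; the last joint's range is limited). The gripper opens to 85 mm and grips with 20 to 120 N. Pads are 22 mm wide; open, the fingers measure 114 mm over their backs; the gripper's body (76 mm by 85 mm) begins 54 mm behind the grasp point. The pads swing forward as they close: fully open they stand 13 mm farther back than shut.
Start: joints at [1.205, 0.469, -0.049, 1.532, 0.024, 1.141, -0.082], TCP at [223.113, -637.078, 231.335] pointing down, gripper open.
Joint ranges: [-2.59, 2.59], [-0.33, 1.99], [-1.39, 1.29], [0.1, 2.45], [-1.04, 4.18], [0.21, 1.99], [-2.66, 2.66]. Speed limits (rad/s): [2.57, 2.57, 3.14, 3.14, 3.14, 3.14, 3.14].

## Interface

Orientations are given as a rotation vector (axis times angle).
In Python, from bench import robot gives the robot as it stands.
- The arm moves only by the tool play_rows, never from a script. Its argument "commands" is a list that holds one entry, the list of rows, each a list of 6 numbers: the shift along the tool's x, y, z scaled (see below), then the turn, a rotation vector about the tool's x, y, z scaled (see below). In form: [[[tx, ty, tz, wx, wy, wz], ...]]. A call has exactly 5 rows; each row shifts and turns the commanded pose from where the row before left it, along the tool's axes as they then stand; what a row does not reach is not made up. The controller multiplies each number of a shift by 600 mm and each number of a turn by 30 degrees. A row lasts 1/10 s, in which the tool goes at most 50 mm and 8.59 degrees, less where a joint would pass 70% of its speed; a pose out of reach is approached as far as the arm can. A call with a number of a shift or a turn outside -1 to 1 is refused whole. A call with a gripper value outside its range is refused whole. "claw" is the gripper command: -1 is fully open, 1 is shut, values between are in proportion, set as the call begins (left out, the last holds). The fingers move at their own pace and stop on an object; "squeeze" is the grip in N (left out, the last holds). Time passes only in rows, so rows that do not move let the fingers close, or fill a call up. It gives the time, the measured TCP pose, the force, the opening and the grip force at its end, in the units of the state.
- robot.state(): the state, without advancing time (a new reading comes with each control period).
- robot.get_image(name): name is "scene" or "side" or "wrist"; returns the picture (420x560x3 uint8, red, green, blue); there is no depth.
- robot.get_calibration(name): a dict with "camera_matrix" (3x3 intrinsics, pixels), "dist_coeffs" ([k1, k2, p1, p2, k3] as OpenCV has them; the pictures are not rectified), "cam_to_world" (4x4, takes a point from camera to world coordinates). Camera axes: x right, y down, z forward; pixel columns grow to the right and rows downward; lengths in mm; the calibration is good to about 2 mm. A picture is of the moment at which its call begins: read the wrist's pose just before it. get_calibration takes no time and is no camera call; for the wrist camera it gives the pose at the moment of the call.
- robot.sign_off(): hands the job in; it is judged then, once.
The state is a dict: "clock": time; "joint_pos": joint angles; "joint_velocities": joint speeds; "tau": joint torques, N m; "eef_pos": TCP position; "tcp_rot": TCP orientation; "ft_force": force on the tool from outside, world axes, zero at the start; "moment": the same for the moment, N m; "finger_gap": finger opening in mm; "gripper_force": force on a finger pad.
Only numpy, scipy, OpenCV 4.12 (cv2) and the standard library are available. Lean on these libraries where they do the work, as an engineer would, in place of code of your own. Each camera call takes 0.05 s, during which the arm holds its last target. There are 200 camera calls.

## Working session

There is one attempt and no reset: what is moved stays moved. The work goes in short steps, Python scripts to look and compute and a tool call to move; the robot and the scene stay as the last step left them, time stands still between calls to the robot, and variables do not carry over. Pictures are saved under pics/ and viewed, at most 10 in all, crops included, and the job is handed in when it is done.

Besides the shell and the picture viewer there is one more tool, called after "Request:" in YAML: its name, and indented under it one key for each argument. play_rows: Moves the arm, as the interface text tells. Its arguments: {"type":"object","properties":{"commands":{"type":"array"},"claw":{"type":"number"},"squeeze":{"type":"number"}},"required":["commands"]}

```bash
mkdir -p pics
python3 - <<'E'
from bench import robot
import cv2, numpy as np
s=robot.state(); print({k:np.round(v,3) for k,v in s.items()})
ims=[]
for n in("scene","side","wrist"):
    c=robot.get_calibration(n); im=robot.get_image(n); cv2.imwrite(f"pics/{n}0.png",im[:,:,::-1]); np.savez(f"pics/{n}0.npz",im=im,**{k:np.array(v) for k,v in c.items()})
    print(n,np.round(c["cam_to_world"],2).tolist(),np.round(c["camera_matrix"],1).tolist(),np.round(c["dist_coeffs"],3))
E
```

```text
{'clock': np.float64(0.0), 'joint_pos': array([ 1.205,  0.469, -0.049,  1.534,  0.024,  1.141, -0.082]), 'joint_velocities': array([ 0.002, -0.   ,  0.002,  0.002,  0.001, -0.002,  0.001]), 'tau': array([-0.0000e+00, -5.1031e+01, -4.7000e-02, -2.3771e+01,  1.1000e-02,
        8.0000e-03,  0.0000e+00]), 'eef_pos': array([ 222.886, -636.506,  230.236]), 'tcp_rot': array([-3.095e+00, -5.260e-01,  1.000e-03]), 'ft_force': array([-0.122, -0.007, -0.078]), 'moment': array([-0.05 , -0.007, -0.01 ]), 'gripper_force': np.float64(0.0), 'finger_gap': np.float64(85.041)}
scene [[-0.82, -0.43, 0.38, 82.6], [-0.57, 0.59, -0.57, 898.34], [0.02, -0.68, -0.73, 823.57], [0.0, 0.0, 0.0, 1.0]] [[467.8, 0.0, 277.4], [0.0, 467.8, 207.3], [0.0, 0.0, 1.0]] [-0.132  0.     0.     0.     0.   ]
side [[-0.93, -0.21, 0.3, 179.36], [-0.36, 0.54, -0.76, 1094.01], [-0.0, -0.82, -0.58, 615.83], [0.0, 0.0, 0.0, 1.0]] [[491.3, 0.0, 285.4], [0.0, 491.3, 206.2], [0.0, 0.0, 1.0]] [-0.127  0.     0.     0.     0.   ]
wrist [[0.33, -0.91, -0.26, 286.56], [-0.94, -0.32, -0.09, -614.53], [-0.0, 0.27, -0.96, 373.33], [0.0, 0.0, 0.0, 1.0]] [[343.2, 0.0, 279.0], [0.0, 343.2, 206.2], [0.0, 0.0, 1.0]] [-0.086  0.     0.     0.     0.   ]
```

View pics/scene0.png

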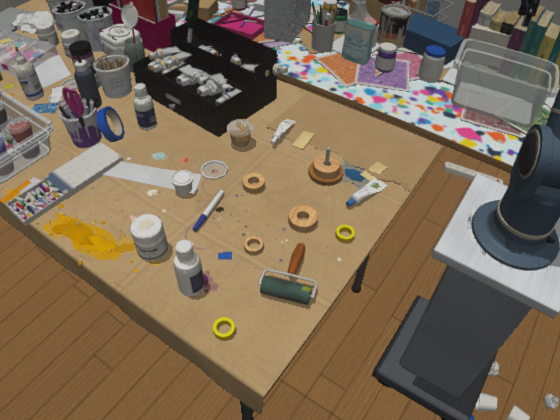

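View pics/side0.png

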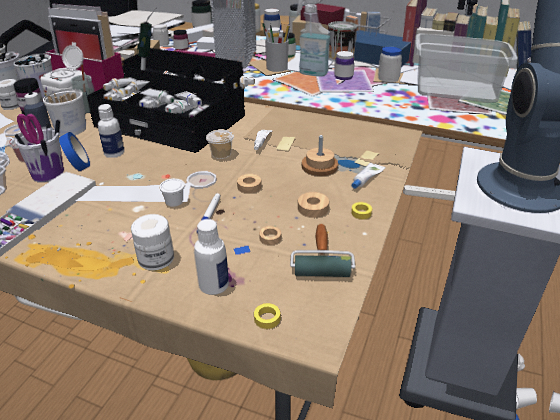

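The scene picture shows three pale wooden rings at about (254,183), (303,218) and (254,244). Yellow look-alikes are at (345,233) and (224,328), and the arbor is at (325,168). I'll measure their sizes next.

```bash
cat > h.py <<'E'
import cv2, numpy as np
def ray(c,pts,z):
    K,D,T=c["camera_matrix"],c["dist_coeffs"],c["cam_to_world"]
    p=cv2.undistortPoints(np.float64(pts).reshape(-1,1,2),np.float64(K),np.float64(D))[:,0]
    d=np.c_[p,np.ones(len(p))]@np.array(T)[:3,:3].T; o=np.array(T)[:3,3]
    return (o+d*((z-o[2])/d[:,2])[:,None])[:,:2]
E
python3 - <<'E'
import cv2,numpy as np
from h import ray
for n,seeds in(("scene",[(254,183),(303,218),(254,244),(325,168)]),("side",[(249,183),(314,204),(270,235),(320,160)])):
    c=np.load(f"pics/{n}0.npz"); im=c["im"]; hsv=cv2.cvtColor(im,cv2.COLOR_RGB2HSV)
    for s in seeds:
        t=ray(c,[s],20)[0]; x,y=s
        print(n,s,np.round(t),"hsv table",hsv[y-3:y+4,x+22].mean(0).round(),"centre",hsv[y,x],"body",hsv[y,x-12:x+13:2].tolist() if n=="scene" else "")
c=np.load("pics/scene0.npz")["im"]
cv2.imwrite("pics/crop.png",cv2.resize(c[140:270,220:380,::-1],None,fx=4.5,fy=4.5,interpolation=cv2.INTER_CUBIC))
E
```

```text
scene (254, 183) [591. 244.] hsv table [ 18. 100. 170.] centre [ 18  98 167] body [[17, 103, 144], [16, 122, 197], [16, 122, 195], [17, 121, 187], [17, 109, 129], [18, 103, 134], [18, 98, 167], [18, 102, 167], [16, 124, 192], [16, 121, 202], [16, 122, 199], [17, 113, 111], [18, 98, 170]]
scene (303, 218) [431. 270.] hsv table [ 18. 101. 166.] centre [ 17  98 167] body [[17, 125, 188], [16, 122, 199], [17, 119, 208], [16, 123, 191], [18, 110, 121], [17, 103, 129], [17, 98, 167], [18, 104, 133], [16, 122, 130], [18, 118, 204], [18, 114, 206], [16, 124, 200], [16, 123, 195]]
scene (254, 244) [477. 397.] hsv table [ 18.  99. 174.] centre [ 18 100 174] body [[18, 98, 167], [16, 120, 200], [17, 123, 199], [16, 112, 89], [18, 97, 137], [17, 99, 172], [18, 100, 174], [18, 99, 173], [17, 104, 140], [16, 123, 201], [16, 123, 187], [18, 99, 168], [17, 98, 175]]
scene (325, 168) [477.  94.] hsv table [ 76.  77. 121.] centre [ 16 121 200] body [[16, 132, 89], [16, 123, 114], [16, 122, 194], [16, 123, 206], [16, 122, 207], [16, 121, 206], [16, 121, 200], [16, 121, 196], [15, 121, 200], [16, 122, 203], [16, 126, 201], [16, 122, 196], [16, 123, 178]]
side (249, 183) [595. 251.] hsv table [ 16.  73. 202.] centre [ 15  97 166] body 
side (314, 204) [432. 277.] hsv table [ 16.  73. 200.] centre [ 14  95 185] body 
side (270, 235) [478. 408.] hsv table [ 16.  71. 207.] centre [ 16  71 209] body 
side (320, 160) [477.  94.] hsv table [ 83. 105. 146.] centre [ 15  90 232] body
```

View pics/crop.png

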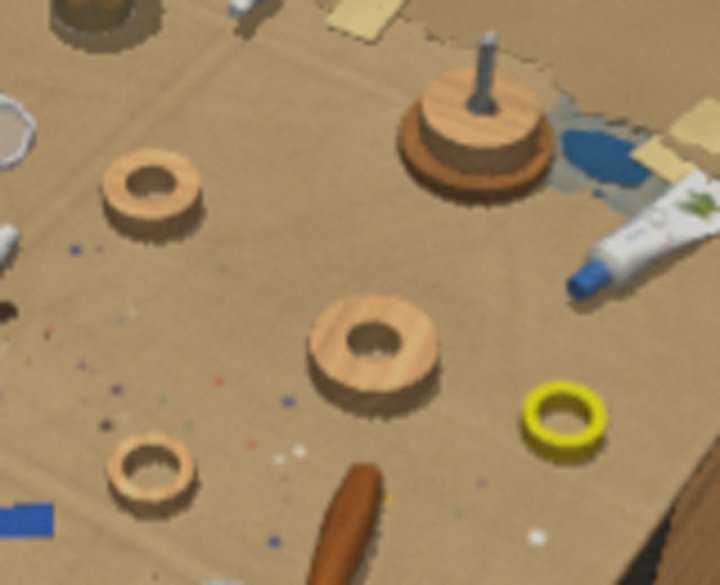

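The crop settles which ring is which. The wooden rings at (303,218), (254,183) and (254,244) are the spare (largest), the medium and the small (thin wall), and the yellow ones are look-alikes. Next I'll fit the top faces.

Run:
```python
import cv2,numpy as np
from h import ray
for n,L in(("scene",[("med",(254,181),20),("spare",(303,216),22),("small",(254,243),16),("arb",(326,166),37)]),
           ("side",[("med",(249,181),20),("spare",(314,202),22),("small",(270,234),16),("arb",(320,157),37)])):
    c=np.load(f"pics/{n}0.npz"); im=c["im"]; hsv=cv2.cvtColor(im,cv2.COLOR_RGB2HSV)
    m=((hsv[...,1]>(108 if n=="scene" else 80))&(hsv[...,2]>(165 if n=="scene" else 205))&(hsv[...,0]<22)&(hsv[...,1]<150)).astype(np.uint8)
    for k,s,z in L:
        r=22; y0,x0=s[1]-r,s[0]-r
        nl,lab,st,_=cv2.connectedComponentsWithStats(m[y0:y0+2*r,x0:x0+2*r]); 
        i=1+np.argmax(st[1:,4]); cn,_=cv2.findContours((lab==i).astype(np.uint8),cv2.RETR_EXTERNAL,cv2.CHAIN_APPROX_NONE)
        p=cn[0][:,0]+[x0,y0]; h=ray(c,cv2.convexHull(p)[:,0],z)
        (cx,cy),R=cv2.minEnclosingCircle(np.float32(h)); e=cv2.fitEllipse(np.float32(h))
        print(n,k,"circ",round(cx,1),round(cy,1),"D",round(2*R,1),"ell",np.round(e[0],1),np.round(e[1],1))
    tip={"scene":(327.5,148.5),"side":(320,136)}[n]; print("tip",ray(c,[tip],88))
```

```text
scene med circ 599.6 236.8 D 54.9 ell [599.6 237. ] [53.1 54.4]
scene spare circ 435.3 264.9 D 68.1 ell [435.4 265. ] [65.9 67.1]
scene small circ 482.2 393.4 D 42.8 ell [482.2 393.2] [41.7 42.4]
scene arb circ 476.6 92.4 D 67.1 ell [476.2  92.6] [64.9 66.7]
tip [[475.3430826   96.91263337]]
side med circ 602.9 237.6 D 57.4 ell [602.1 237.9] [52.5 57. ]
side spare circ 438.5 266.7 D 67.8 ell [437.8 266.3] [64.7 67.1]
side small circ 485.4 394.7 D 44.2 ell [484.8 394.8] [41.7 43. ]
side arb circ 479.0 94.6 D 66.3 ell [478.9  94.4] [65. 66.]
tip [[478.16026997 100.07744045]]
```

Diameters match the sizes given: spare 68, medium 56, small 43. In world xy, the medium is at about (601,237), the small at (484,394), and the arbor at (477.5,94). I'll rise and travel towards the medium, keeping yaw constant.

Request:
play_rows:
  commands:
    - [[0.02, -0.02, -0.06, 0, 0, 0], [0.03, -0.03, -0.06, 0, 0, 0], [0.04, -0.04, -0.04, 0, 0, 0], [0.05, -0.055, -0.01, 0, 0, 0], [0.05, -0.055, 0, 0, 0, 0]]
  claw: -1
  squeeze: 40

```text
clock: 0.65
eef_pos: [291.8, -485.3, 334.7]
tcp_rot: [3.095, 0.525, 0.002]
ft_force: [0.3, -0.3, 1.3]
finger_gap: 85.1
gripper_force: 0.0
```

Request:
play_rows:
  commands:
    - [[0.05, -0.055, 0, 0, 0, 0], [0.05, -0.055, 0, 0, 0, 0], [0.05, -0.055, 0, 0, 0, 0], [0.05, -0.055, 0, 0, 0, 0], [0.05, -0.055, 0, 0, 0, 0]]

```text
clock: 1.15
eef_pos: [378.3, -279.0, 333.2]
tcp_rot: [3.097, 0.526, -0.0]
ft_force: [1.3, 0.6, -0.4]
finger_gap: 85.5
gripper_force: 0.0
```

Request:
play_rows:
  commands:
    - [[0.05, -0.055, 0, 0, 0, 0], [0.05, -0.055, 0, 0, 0, 0], [0.05, -0.055, 0, 0, 0, 0], [0.05, -0.055, 0, 0, 0, 0], [0.05, -0.055, 0, 0, 0, 0]]

```text
clock: 1.65
eef_pos: [465.3, -73.8, 333.4]
tcp_rot: [3.097, 0.526, 0.0]
ft_force: [1.0, -0.7, -0.3]
finger_gap: 85.5
gripper_force: 0.0
```

Request:
play_rows:
  commands:
    - [[0.05, -0.055, 0, 0, 0, 0], [0.05, -0.055, 0, 0, 0, 0], [0.05, -0.055, 0, 0, 0, 0], [0.05, -0.055, 0, 0, 0, 0], [0.05, -0.055, 0, 0, 0, 0]]

```text
clock: 2.15
eef_pos: [552.5, 131.2, 333.1]
tcp_rot: [3.097, 0.526, -0.0]
ft_force: [0.4, -0.1, -0.1]
finger_gap: 85.3
gripper_force: 0.0
```

Request:
play_rows:
  commands:
    - [[0.03, -0.03, 0.05, 0, 0, 0], [0.03, -0.03, 0.05, 0, 0, 0], [0.02, -0.02, 0.06, 0, 0, 0], [0, 0, 0.04, 0, 0, 0], [0, 0, 0, 0, 0, 0]]

```text
clock: 2.65
eef_pos: [579.3, 190.1, 209.0]
tcp_rot: [3.095, 0.528, -0.013]
ft_force: [0.1, -1.1, 0.1]
finger_gap: 85.2
gripper_force: 0.0
```

Run:
```python
from bench import robot
import cv2, numpy as np
from h import ray
c=robot.get_calibration("wrist"); im=robot.get_image("wrist"); cv2.imwrite("pics/w1.png",im[:,:,::-1]); np.savez("pics/w1.npz",im=im,**{k:np.array(v) for k,v in c.items()})
print(np.round(robot.state()["eef_pos"],1),np.round(robot.state()["joint_pos"],2),np.round(c["cam_to_world"],2).tolist())
P=np.array([601,237,20.]);T=np.linalg.inv(c["cam_to_world"]);q=cv2.projectPoints(P[None],cv2.Rodrigues(T[:3,:3])[0],T[:3,3],np.array(c["camera_matrix"]),np.array(c["dist_coeffs"]))[0];print(q)
```

```text
[580.7 190.3 211.6] [ 0.07  0.45 -0.62  1.69  0.29  1.1  -1.87] [[0.33, -0.91, -0.26, 643.97], [-0.94, -0.32, -0.09, 212.85], [0.0, 0.28, -0.96, 351.35], [0.0, 0.0, 0.0, 1.0]]
[[[240.19253079 142.22651617]]]
```

View pics/w1.png

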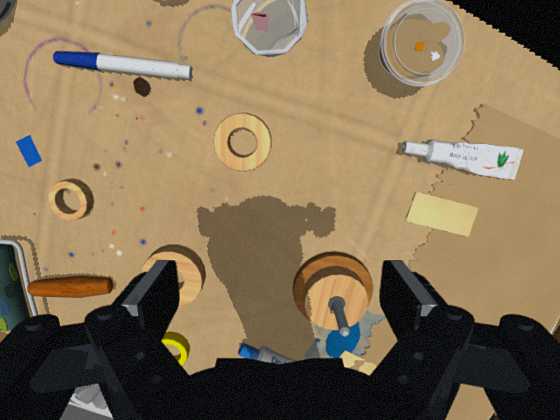

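The wrist picture shows the medium ring at (242,142), and my estimate projects to (240,142), so they agree. The spare at (175,275) and small at (70,200) are well clear. Descending.

Request:
play_rows:
  commands:
    - [[0.03, -0.032, 0.05, 0, 0, 0], [0.028, -0.03, 0.05, 0, 0, 0], [0, 0, 0.07, 0, 0, 0], [0, 0, 0.05, 0, 0, 0], [0, 0, 0.03, 0, 0, 0]]

```text
clock: 3.2
eef_pos: [602.5, 236.7, 62.6]
tcp_rot: [3.097, 0.525, -0.0]
ft_force: [-0.2, -0.5, 0.4]
finger_gap: 85.4
gripper_force: 0.0
```

Request:
play_rows:
  commands:
    - [[0, 0, 0.02, 0, 0, 0], [0, 0, 0.015, 0, 0, 0], [0, 0, 0, 0, 0, 0], [0, 0, 0, 0, 0, 0], [0, 0, 0, 0, 0, 0]]

```text
clock: 3.7
eef_pos: [603.0, 237.9, 43.7]
tcp_rot: [-3.097, -0.526, -0.004]
ft_force: [-0.8, -1.1, 1.1]
finger_gap: 85.2
gripper_force: 0.0
```

Request:
play_rows:
  commands:
    - [[-0.003, 0, 0.03, 0, 0, 0], [0, 0, 0.025, 0, 0, 0], [0, 0, 0.01, 0, 0, 0], [0, 0, 0, 0, 0, 0], [0, 0, 0, 0, 0, 0]]

```text
clock: 4.2
eef_pos: [600.8, 237.2, 3.6]
tcp_rot: [-3.097, -0.527, -0.001]
ft_force: [-0.3, 1.1, 0.2]
finger_gap: 85.5
gripper_force: 0.0
```

Request:
play_rows:
  commands:
    - [[0, 0, 0, 0, 0, 0], [0, 0, 0, 0, 0, 0], [0, 0, 0, 0, 0, 0], [0, 0, 0, 0, 0, 0], [0, 0, 0, 0, 0, 0]]
  claw: 1
  squeeze: 40

```text
clock: 4.7
eef_pos: [601.1, 237.3, 4.3]
tcp_rot: [-3.097, -0.526, -0.003]
ft_force: [-1.0, 0.2, 7.0]
finger_gap: 53.6
gripper_force: 42.8
```

Request:
play_rows:
  commands:
    - [[0, 0, -0.03, 0, 0, 0], [0, 0, -0.05, 0, 0, 0], [0, 0, -0.06, 0, 0, 0], [0, 0, -0.05, 0, 0, 0], [0, 0, -0.02, 0, 0, 0]]

```text
clock: 5.2
eef_pos: [601.8, 237.9, 133.4]
tcp_rot: [-3.096, -0.526, -0.009]
ft_force: [-0.6, 0.8, -0.1]
finger_gap: 53.7
gripper_force: 42.2
```

Request:
play_rows:
  commands:
    - [[-0.045, 0.025, 0, 0, 0, 0], [-0.06, 0.035, 0, 0, 0, 0], [-0.06, 0.035, 0, 0, 0, 0], [-0.06, 0.035, 0, 0, 0, 0], [-0.045, 0.025, 0, 0, 0, 0]]

```text
clock: 5.7
eef_pos: [475.6, 93.0, 128.5]
tcp_rot: [3.096, 0.524, -0.005]
ft_force: [0.0, -0.8, 0.3]
finger_gap: 53.4
gripper_force: 42.2
```

Request:
play_rows:
  commands:
    - [[0, 0, 0, 0, 0, 0], [0, 0, 0, 0, 0, 0], [0, 0, 0, 0, 0, 0], [0, 0, 0, 0, 0, 0], [0, 0, 0, 0, 0, 0]]

```text
clock: 6.2
eef_pos: [478.7, 96.6, 129.2]
tcp_rot: [-3.096, -0.528, -0.0]
ft_force: [0.6, 0.3, 0.4]
finger_gap: 53.4
gripper_force: 42.2
```

Run:
```python
from bench import robot
import cv2, numpy as np
a=robot.get_image("scene")[90:230,240:400,::-1]; b=robot.get_image("side")[70:210,240:400,::-1]
cv2.imwrite("pics/c2.png",cv2.resize(np.hstack([a,b]),None,fx=2.5,fy=2.5,interpolation=cv2.INTER_CUBIC))
print(np.round(robot.state()["eef_pos"],1))
```

```text
[478.5  96.3 129.2]
```

View pics/c2.png

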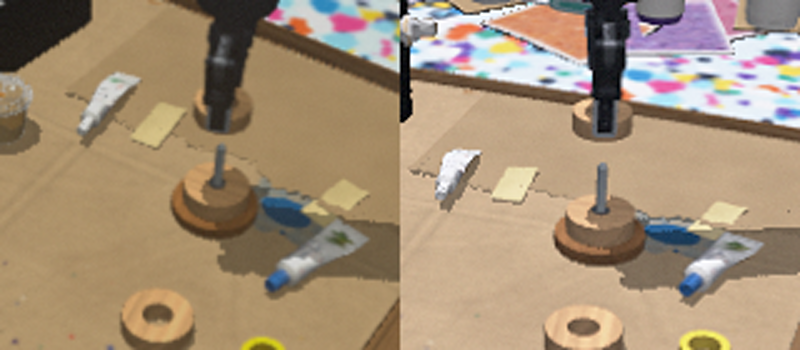

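Both crops show the medium ring gripped level, straight above the rod tip. The ring's underside is about TCP z − 4. Lowering.

Request:
play_rows:
  commands:
    - [[-0.003, 0.003, 0, 0, 0, 0], [0, 0, 0.04, 0, 0, 0], [0, 0, 0.04, 0, 0, 0], [0, 0, 0.03, 0, 0, 0], [0, 0, 0, 0, 0, 0]]

```text
clock: 6.8
eef_pos: [475.4, 92.7, 61.3]
tcp_rot: [3.097, 0.527, -0.008]
ft_force: [-0.2, -0.8, -0.6]
finger_gap: 53.6
gripper_force: 42.2
```

Request:
play_rows:
  commands:
    - [[0, 0, 0.02, 0, 0, 0], [0, 0, 0.01, 0, 0, 0], [0, 0, 0.003, 0, 0, 0], [0, 0, 0, 0, 0, 0], [0, 0, 0, 0, 0, 0]]

```text
clock: 7.3
eef_pos: [477.6, 93.4, 43.9]
tcp_rot: [3.097, 0.526, 0.001]
ft_force: [-0.2, -0.2, -0.7]
finger_gap: 53.6
gripper_force: 42.2
```

Request:
play_rows:
  commands:
    - [[0, 0, 0.003, 0, 0, 0], [0, 0, 0, 0, 0, 0], [0, 0, 0, 0, 0, 0], [0, 0, 0, 0, 0, 0], [0, 0, 0, 0, 0, 0]]

```text
clock: 7.8
eef_pos: [477.2, 93.3, 41.7]
tcp_rot: [3.097, 0.527, 0.0]
ft_force: [-0.1, -0.9, -0.2]
finger_gap: 53.6
gripper_force: 42.2
```

Request:
play_rows:
  commands:
    - [[0, 0, 0, 0, 0, 0], [0, 0, 0, 0, 0, 0], [0, 0, 0, 0, 0, 0], [0, 0, 0, 0, 0, 0], [0, 0, 0, 0, 0, 0]]
  claw: -1

```text
clock: 8.3
eef_pos: [477.2, 93.3, 41.7]
tcp_rot: [3.097, 0.527, 0.0]
ft_force: [0.1, -0.6, -0.2]
finger_gap: 85.5
gripper_force: 0.0
```

Request:
play_rows:
  commands:
    - [[0, 0, -0.03, 0, 0, 0], [0, 0, -0.05, 0, 0, 0], [0, 0, -0.06, 0, 0, 0], [0, 0, -0.06, 0, 0, 0], [0, 0, -0.03, 0, 0, 0]]

```text
clock: 8.8
eef_pos: [478.4, 93.9, 182.7]
tcp_rot: [3.097, 0.527, 0.007]
ft_force: [-0.3, 0.5, 0.4]
finger_gap: 85.2
gripper_force: 0.0
```

Request:
play_rows:
  commands:
    - [[0.012, -0.035, 0, 0, 0, 0], [0.02, -0.055, 0, 0, 0, 0], [0.02, -0.055, 0, 0, 0, 0], [0.02, -0.055, 0, 0, 0, 0], [0.02, -0.055, 0, 0, 0, 0]]

```text
clock: 9.3
eef_pos: [478.6, 257.1, 179.7]
tcp_rot: [3.097, 0.526, 0.0]
ft_force: [0.7, -0.4, 0.2]
finger_gap: 85.2
gripper_force: 0.0
```

Request:
play_rows:
  commands:
    - [[0.02, -0.055, 0, 0, 0, 0], [0.02, -0.055, 0, 0, 0, 0], [0.02, -0.055, 0, 0, 0, 0], [0.02, -0.048, 0, 0, 0, 0], [0, 0, 0, 0, 0, 0]]

```text
clock: 9.8
eef_pos: [479.9, 397.6, 179.8]
tcp_rot: [-3.091, -0.535, 0.0]
ft_force: [-0.8, 0.1, 0.1]
finger_gap: 85.3
gripper_force: 0.0
```

Run:
```python
from bench import robot
import cv2, numpy as np
a=robot.get_image("scene")[130:270,230:390,::-1]; b=robot.get_image("side")[120:260,230:390,::-1]
cv2.imwrite("pics/c3.png",cv2.resize(np.hstack([a,b]),None,fx=2.5,fy=2.5,interpolation=cv2.INTER_CUBIC))
s=robot.state();print(np.round(s["eef_pos"],1),np.round(s["joint_pos"],2),s["clock"])
```

```text
[481.3 392.7 179.2] [-0.27  0.52 -0.68  1.69  0.36  1.06 -2.29] 9.9
```

View pics/c3.png

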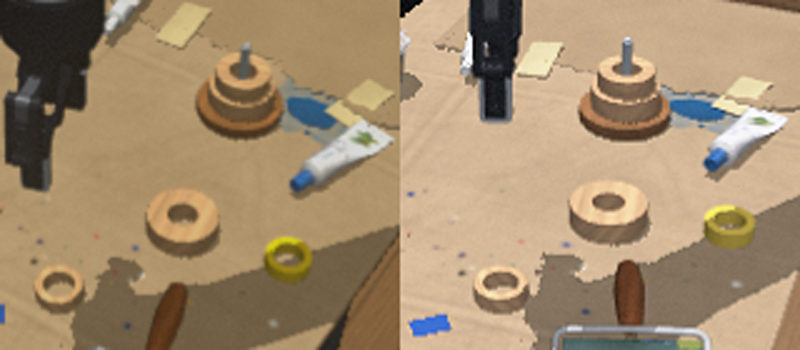

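Both crops show the medium ring flat on the bottom step, round the rod at (243,65) and (627,65). The small ring is untouched at (60,287) in the left crop. Descending on the small ring.

Request:
play_rows:
  commands:
    - [[0.004, 0, 0.05, 0, 0, 0], [0, 0, 0.07, 0, 0, 0], [0, 0, 0.06, 0, 0, 0], [0, 0, 0.03, 0, 0, 0], [0, 0, 0.02, 0, 0, 0]]

```text
clock: 10.4
eef_pos: [484.2, 391.5, 40.4]
tcp_rot: [3.096, 0.524, -0.002]
ft_force: [0.3, -0.4, 0.5]
finger_gap: 85.4
gripper_force: 0.0
```

Request:
play_rows:
  commands:
    - [[0, 0, 0.03, 0, 0, 0], [0, 0, 0.02, 0, 0, 0], [0, 0, 0.009, 0, 0, 0], [0, 0, 0, 0, 0, 0], [0, 0, 0, 0, 0, 0]]

```text
clock: 10.9
eef_pos: [484.4, 393.8, 6.9]
tcp_rot: [-3.097, -0.527, -0.002]
ft_force: [-1.1, 0.4, 0.4]
finger_gap: 85.8
gripper_force: 0.0
```

Request:
play_rows:
  commands:
    - [[0, 0, 0.005, 0, 0, 0], [0, 0, 0, 0, 0, 0], [0, 0, 0, 0, 0, 0], [0, 0, 0, 0, 0, 0], [0, 0, 0, 0, 0, 0]]

```text
clock: 11.4
eef_pos: [484.1, 393.3, 3.4]
tcp_rot: [-3.097, -0.527, -0.0]
ft_force: [0.0, -0.4, 0.2]
finger_gap: 85.6
gripper_force: 0.0
```

Request:
play_rows:
  commands:
    - [[0, 0, 0, 0, 0, 0], [0, 0, 0, 0, 0, 0], [0, 0, 0, 0, 0, 0], [0, 0, 0, 0, 0, 0], [0, 0, 0, 0, 0, 0]]
  claw: 1
  squeeze: 35

```text
clock: 11.9
eef_pos: [484.2, 393.5, 3.6]
tcp_rot: [-3.097, -0.527, -0.001]
ft_force: [0.0, -0.7, 2.4]
finger_gap: 41.9
gripper_force: 36.0
```

Request:
play_rows:
  commands:
    - [[0, 0, 0, 0, 0, 0], [0, 0, 0, 0, 0, 0], [0, 0, -0.005, 0, 0, 0], [0, 0, -0.02, 0, 0, 0], [0, 0, -0.02, 0, 0, 0]]

```text
clock: 12.4
eef_pos: [483.9, 393.0, 30.9]
tcp_rot: [3.097, 0.526, -0.001]
ft_force: [0.2, 0.0, 0.0]
finger_gap: 41.8
gripper_force: 35.8
```

Request:
play_rows:
  commands:
    - [[0, 0, -0.05, 0, 0, 0], [0, 0, -0.06, 0, 0, 0], [0, 0, -0.05, 0, 0, 0], [0, 0, -0.02, 0, 0, 0], [0, 0, 0, 0, 0, 0]]

```text
clock: 12.9
eef_pos: [484.9, 394.1, 140.7]
tcp_rot: [-3.095, -0.526, -0.006]
ft_force: [-0.3, 0.7, -0.8]
finger_gap: 41.6
gripper_force: 35.8
```

Request:
play_rows:
  commands:
    - [[-0.015, 0.04, 0, 0, 0, 0], [-0.02, 0.053, 0, 0, 0, 0], [-0.02, 0.053, 0, 0, 0, 0], [-0.02, 0.053, 0, 0, 0, 0], [-0.02, 0.053, 0, 0, 0, 0]]

```text
clock: 13.4
eef_pos: [479.1, 229.5, 136.5]
tcp_rot: [3.096, 0.526, -0.005]
ft_force: [0.2, -0.4, -0.2]
finger_gap: 41.6
gripper_force: 35.8
```

Request:
play_rows:
  commands:
    - [[-0.02, 0.053, 0, 0, 0, 0], [-0.02, 0.053, 0, 0, 0, 0], [-0.02, 0.053, 0, 0, 0, 0], [-0.015, 0.04, 0, 0, 0, 0], [-0.005, 0.017, 0, 0, 0, 0]]

```text
clock: 13.9
eef_pos: [476.5, 90.1, 136.7]
tcp_rot: [3.097, 0.52, -0.006]
ft_force: [-1.0, 1.3, -0.3]
finger_gap: 41.4
gripper_force: 35.8
```

Request:
play_rows:
  commands:
    - [[0, 0, 0, 0, 0, 0], [0, 0, 0, 0, 0, 0], [0, 0, 0, 0, 0, 0], [0, 0, 0, 0, 0, 0], [0, 0, 0, 0, 0, 0]]

```text
clock: 14.4
eef_pos: [477.7, 94.6, 138.3]
tcp_rot: [-3.096, -0.529, -0.0]
ft_force: [0.0, -0.3, -0.5]
finger_gap: 41.8
gripper_force: 35.8
```

Run:
```python
from bench import robot
import cv2, numpy as np
a=robot.get_image("scene")[90:230,240:400,::-1]; b=robot.get_image("side")[70:210,240:400,::-1]
cv2.imwrite("pics/c4.png",cv2.resize(np.hstack([a,b]),None,fx=2.5,fy=2.5,interpolation=cv2.INTER_CUBIC))
print(np.round(robot.state()["eef_pos"],1))
```

```text
[477.8  94.1 138.3]
```

View pics/c4.png

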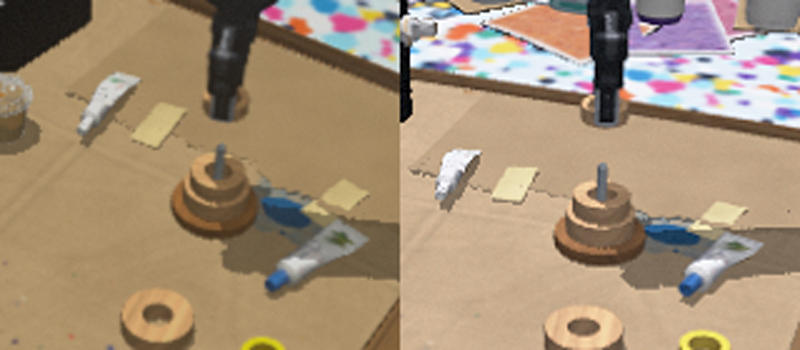

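The small ring is held level above the rod tip, and the medium ring is seated. Lowering.

Request:
play_rows:
  commands:
    - [[0, 0, 0.03, 0, 0, 0], [0, 0, 0.04, 0, 0, 0], [0, 0, 0.03, 0, 0, 0], [0, 0, 0.015, 0, 0, 0], [0, 0, 0, 0, 0, 0]]

```text
clock: 15.0
eef_pos: [477.1, 93.5, 68.4]
tcp_rot: [-3.097, -0.527, 0.003]
ft_force: [-0.2, 0.0, 0.2]
finger_gap: 41.5
gripper_force: 35.8
```

Request:
play_rows:
  commands:
    - [[0, 0, 0.009, 0, 0, 0], [0, 0, 0.002, 0, 0, 0], [0, 0, 0, 0, 0, 0], [0, 0, 0, 0, 0, 0], [0, 0, 0, 0, 0, 0]]

```text
clock: 15.5
eef_pos: [478.0, 93.5, 63.1]
tcp_rot: [3.097, 0.526, 0.001]
ft_force: [0.1, -0.0, -0.1]
finger_gap: 42.1
gripper_force: 35.8
```

Request:
play_rows:
  commands:
    - [[0, 0, 0.002, 0, 0, 0], [0, 0, 0, 0, 0, 0], [0, 0, 0, 0, 0, 0], [0, 0, 0, 0, 0, 0], [0, 0, 0, 0, 0, 0]]

```text
clock: 16.0
eef_pos: [477.8, 93.5, 61.5]
tcp_rot: [3.097, 0.526, 0.0]
ft_force: [0.1, 0.4, -0.7]
finger_gap: 41.4
gripper_force: 35.8
```

Request:
play_rows:
  commands:
    - [[0, 0, 0, 0, 0, 0], [0, 0, 0, 0, 0, 0], [0, 0, 0, 0, 0, 0], [0, 0, 0, 0, 0, 0], [0, 0, 0, 0, 0, 0]]
  claw: -1

```text
clock: 16.5
eef_pos: [477.8, 93.5, 61.5]
tcp_rot: [3.097, 0.527, 0.0]
ft_force: [-0.1, 1.3, 0.3]
finger_gap: 85.2
gripper_force: 0.0
```

Request:
play_rows:
  commands:
    - [[0, 0, -0.03, 0, 0, 0], [0, 0, -0.05, 0, 0, 0], [0, 0, -0.06, 0, 0, 0], [0, 0, -0.05, 0, 0, 0], [0, 0, -0.02, 0, 0, 0]]

```text
clock: 17.0
eef_pos: [479.2, 94.1, 190.3]
tcp_rot: [3.097, 0.526, 0.008]
ft_force: [1.3, -0.4, -0.2]
finger_gap: 85.0
gripper_force: 0.0
```

Request:
play_rows:
  commands:
    - [[0, 0, 0, 0, 0, 0], [0, 0, 0, 0, 0, 0], [0, 0, 0, 0, 0, 0], [0, 0, 0, 0, 0, 0], [0, 0, 0, 0, 0, 0]]

```text
clock: 17.5
eef_pos: [477.3, 93.5, 186.6]
tcp_rot: [-3.097, -0.527, 0.003]
ft_force: [-0.5, 0.6, 0.1]
finger_gap: 85.6
gripper_force: 0.0
```

Run:
```python
from bench import robot
import cv2, numpy as np
a=robot.get_image("scene")[90:230,240:400,::-1]; b=robot.get_image("side")[70:210,240:400,::-1]
cv2.imwrite("pics/c5.png",cv2.resize(np.hstack([a,b]),None,fx=2.5,fy=2.5,interpolation=cv2.INTER_CUBIC))
print(np.round(robot.state()["eef_pos"],1))
```

```text
[477.5  93.6 187. ]
```

View pics/c5.png

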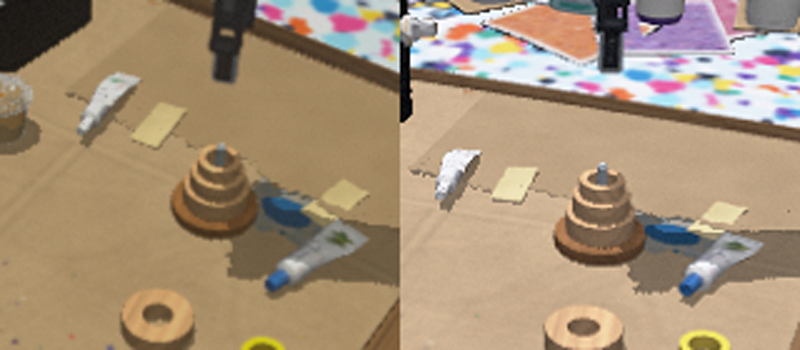

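The rings are stacked flat and centred on the rod, the gripper is clear, and the spare is where it lay. Handing in.

```bash
python3 -c "
from bench import robot
print(robot.sign_off())"
```

```text
the job is handed in; nothing more can be done
None
```

The medium ring and then the small ring are threaded on the arbor, and the last pictures show both lying flat; the spare ring was not touched, and the job was handed in at about 17.6 s (no verdict was returned).

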